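Lock the keeper frame and hold the press lever on its mark

TASK

Lock the frame over the parquetry block in the hand press by turning the dark wooden turnbutton in front of it square across the frame's front edge, and only after that bring the press lever down by its wooden grip until the tip of its red pointer stands within the width of the yellow marker. Keep the lever there against its spring for at least three seconds and finish still holding the grip with the gripper, not letting go. Do not shift the yellow marker, and leave the other things on the bench where they lie.

Things in the scene. Friction and masses are not known exactly. Their poses are not given: they have to be found in the camera images.
- press: steel hand press bolted to the bench. Origin on the bench below its head; own -x axis = its front (frame and turnbutton end), +y side = lever side, z up. Base plate x -220 to 110, y -95 to 95, 20 high. Green head x -95 to 95, y -35 to 35, 130 to 215 above the bench. The lever moves a rubber-faced platen under the head. White scale arc on the +y side of head and column
- frame (a joint): hinged keeper frame of light wood on the block's edges, x -150 to 0, y -75 to 75 in the press's frame, top 60 above the bench. Rad: 0 = shut (as it starts), grows as its front edge lifts; it falls shut by itself
- turnbutton (a joint): turnbutton, rad: 0 = along the frame's front edge (unlocked, parallel to the press's y axis), 1.571 = square across the edge (locked, parallel to the press's x axis), where a stop ends its turn. Grows anticlockwise seen from above. Friction 0.04 N m, stays where left. Starts between 0.1 and 0.6
- turnbutton_top (a point): centre of the dark wooden turnbutton's top, on its vertical pivot, 92 above the bench; x -172, y -30 in the press's frame. A bar reaching equally to both sides of the pivot: foot 76 long, 14 wide, 62 to 71 above the bench, and on it a grip rib 46 long, 14 wide, 71 to 92 above the bench. Can be pinched across its 14 width from above
- lever (a joint): press lever, rad: 0 = raised (as it starts; a spring pushes it back there), grows as its grip goes down, stop at 1.1. Spring torque 0.6 N m at 0 plus 2.0 N m per rad, less the lever's weight: about 2.5 N at the grip when raised, about 14 N at 1.0
- lever_hinge (a point): point on the lever's hinge axis, which is level, parallel to the press's y axis; x -30, y 37, z 175 in the press's frame. The grip's axis is 170 from the hinge axis; the line from hinge to grip stands (0.87 - lever value) rad above level, towards the press's front (-x)
- lever_grip: round wooden grip at the lever's end, 24 diameter, 75 long, level along the press's y axis; origin on its axis, at the point to hold, 63 to the press's +y side of point lever_hinge. The grip reaches from 35 before to 40 beyond it along y; the 12 thick lever rod joins it at the end near the press, 40 from the origin. It spins freely on its spindle
- pointer_tip (a point): tip of the lever's red pointer, 85 from the hinge axis, on the side away from the grip; it rises as the grip goes down
- marker (a joint): yellow marker on the scale arc, turning stiffly about the lever's hinge axis, rad: its value is the lever value at which the pointer tip stands at its middle. Set between 0.6 and 0.97; not to be shifted
- marker_mid (a point): the point, 85 from the hinge axis, where the pointer tip stands when centred on the yellow marker. The marker is 18 wide along the arc (9 to either side, about 0.106 rad) and 22 long, lying just outside the pointer's tip
- drawer_front: cherry drawer front, flat board 140 x 320 x 16; origin at the centre of its underside; a bystander, to be left alone
- bone_folder: pale bone folder, flat, 121 x 22 x 5; a bystander, to be left alone
- spacer_a: dark walnut spacer bar 160 x 28 x 20; a bystander, to be left alone
- spacer_b: second dark walnut spacer bar 160 x 28 x 20; a bystander, to be left alone
- brass_rule: brass rule 200 x 25 x 4; a bystander, to be left alone
- glue_jar: closed jar, 70 diameter, 90 high; a bystander, to be left alone

How it is judged:
By the outcome, as a careful person would: the job done as asked, in the order asked, and still so for the second after the job is handed in, while the arm keeps its last pose, push and grip.
It also fails if it takes over 56 s, if anything falls off the work surface, if the arm or the gripper's body presses on something with over 40 N, if the wrist force passes 120 N, or if a joint passes its speed limit or range.

ROBOT

A 7-joint arm with a two-finger parallel gripper is mounted at the origin on the work surface. World frame = base frame: x ahead of the robot, y to its left, z up, the work surface at z = 0. Lengths are in m, angles in rad, forces in N, time in s.
With the tool pointing down it reaches from about 0.4 to 0.925 m from the base axis. Payload 4.1 kg.
Tool frame: the origin (TCP) lies at the very end of the fingers, on their centre line; the grasp point (between the pads) lies grasp_offset behind it (grasp_offset is the distance from the TCP to the grasp point, in m); z points along the fingers, x is the direction in which the jaws open and shut, and the axes are right-handed (so a half turn about z gives the same grasp; the last joint's range is limited). The gripper opens to 85 mm and grips with 20 to 120 N. Pads are 22 mm wide; open, the fingers measure 114 mm over their backs; the gripper's body (76 mm by 85 mm) begins 54 mm behind the grasp point. The pads swing forward as they close: fully open they stand 13 mm farther back than shut.
Start: joints at [-1.318, 0.398, 0.045, 1.537, -0.019, 1.207, -0.051], TCP at [0.224, 0.61, 0.231] pointing down, gripper open.
Joint ranges: [-2.82, 2.82], [-0.49, 2.23], [-1.37, 1.46], [0, 2.46], [-1.36, 4.5], [0.23, 2], [-2.94, 2.94]. Speed limits (rad/s): [2.57, 2.57, 3.14, 3.14, 3.14, 3.14, 3.14].

INTERFACE

Orientations are given as a unit quaternion [w, x, y, z].
In Python, from station import observe, get_image, camera_info, finish_job, spot_in, landmark_of, grasp_offset gives the robot as it stands.
- The arm moves only by the shell command python3 -m handwheel 'ROWS' [OPENING] [FORCE]. ROWS is JSON, a list of rows, each an object with "offset": the shift along the tool's x, y, z in mm, a list of three; "dr": the turn, a rotation vector about the tool's x, y, z in degrees, a list of three. A call has 1 to 5 rows; each row is the pose to reach, as a shift and turn from the pose commanded when the call began, along the tool's axes at that moment; what a row does not reach only later rows make up. A row lasts 1/12 s, in which the tool goes at most 41.7 mm and 7.16 degrees, less where a joint would pass 70% of its speed; a pose out of reach is approached as far as the arm can. A call with a gripper value outside its range is refused whole. OPENING is the closure, from -1 (fully open) to 1 (shut), set as the call begins (- or left out, the last holds). The fingers move at their own pace and stop on an object; FORCE is the grip in N (left out, the last holds). Time passes only in rows, so rows that repeat a pose let the fingers close. It gives the time, the measured TCP pose, the force and the opening at its end, in the units of the state.
- observe(): the state, without advancing time (a new reading comes with each control period).
- get_image(name): name is "scene" or "top" or "wrist"; returns the picture (400x640x3 uint8, red, green, blue); there is no depth.
- camera_info(name): a dict with "fx", "fy", "cx", "cy" (pixels), "origin" and "rotation" of the camera in the world; the wrist camera has in their place "mount" (4x4, takes a point from camera to tool coordinates, whose origin is the TCP and whose axes are the tool frame's). Camera axes: x right, y down, z forward; pixel columns grow to the right and rows downward; lengths in m; the calibration is good to about 2 mm. A picture is of the moment at which its call begins: read the wrist's pose just before it. camera_info takes no time and is no camera call.
- finish_job(): hands the job in, once; it reports no verdict.
Trained networks look in the newest picture that a camera, given by its name, has taken for a name from the list of things; names that differ only in an ending like _2 or _b are one class to them, and where a whole thing is asked for, a point or a joint stands for the part that bears it (a point fixed in the world has none). Each returns a list of dicts, best first, with "p" (0 to 1); they miss things now and then, are a little off and sometimes report something else, mostly with a low value. They report only what shows in the picture. A call takes as long as a camera call.
- spot_in(camera, label): "bbox" ([left, top, right, bottom] in pixels, round what is visible of it).
- landmark_of(camera, label): "point" ([row, column] in pixels: a listed point, or the origin of a listed thing).
The state is a dict: "time": time; "qpos": joint angles; "qd": joint speeds; "joint_torque": joint torques, N m; "ee_pos": TCP position; "eef_rot": TCP orientation; "wrist_force": force on the tool from outside, world axes, zero at the start; "moment": the same for the moment, N m; "grip_width": finger opening in m.
Only numpy, scipy, OpenCV 4.12 (cv2) and the standard library are available. Lean on these libraries where they do the work, as an engineer would, in place of code of your own. Each camera call takes 0.05 s, during which the arm holds its last target.

## Working session

There is one attempt and no reset: what is moved stays moved. The work goes in short steps, Python scripts to look and compute and a shell command to move; the robot and the scene stay as the last step left them, time stands still between calls to the robot, and variables do not carry over. Pictures are saved under pics/ and viewed, and the job is handed in when it is done.

```bash
ls; mkdir -p pics
python3 - <<'E'
from station import *
import cv2
print(observe()); print(grasp_offset if not callable(grasp_offset) else grasp_offset())
for n in("scene","top","wrist"):
    print(n,camera_info(n)); im=get_image(n); cv2.imwrite(f"pics/{n}0.png",im[:,:,::-1])
    for l in ("press","turnbutton_top","lever_hinge","lever_grip","pointer_tip","marker_mid"):
        print(n,l,landmark_of(n,l)[:2])
E
```

```text
pics
{'time': 0.0, 'qpos': array([-1.31797757,  0.39919597,  0.04503597,  1.53788464, -0.01870456,
        1.20689061, -0.05071177]), 'qd': array([-1.40570520e-04, -1.12581014e-03,  1.64749681e-03,  8.97303142e-05,
       -1.21443410e-04,  1.61329697e-03, -5.96660912e-05]), 'joint_torque': array([ 2.42741880e-04, -4.75139701e+01,  1.36487916e+00, -2.54210132e+01,
        1.16963862e-02,  9.62137186e-03,  1.59712734e-06]), 'ee_pos': array([0.22375479, 0.60959772, 0.23025887]), 'eef_rot': array([ 6.13065455e-04,  8.19912706e-01,  5.72487727e-01, -7.62636147e-04]), 'wrist_force': array([-0.19578968,  0.13068904,  0.57166562]), 'moment': array([ 0.0010354 ,  0.03560194, -0.0042045 ]), 'grip_width': 0.0852027127977032}
0.0187
scene {'fx': 515.3860259337432, 'fy': 515.3860259337432, 'cx': 327.4176073725391, 'cy': 205.0631327384755, 'origin': array([1.49702283, 0.42172824, 1.47318643]), 'rotation': array([-0.18632904,  0.55814415,  0.76303643, -0.26745469])}
scene press [{'point': [214.2, 232.6], 'p': 0.57}]
scene turnbutton_top [{'point': [207.9, 274.8], 'p': 0.43}, {'point': [235.9, 400.6
[... 718 characters left out ...]
 [179.7, 460.0], 'p': 0.88}]
top marker_mid [{'point': [174.8, 480.0], 'p': 0.6}, {'point': [225.5, 242.0], 'p': 0.57}]
wrist {'fx': 342.6857107759283, 'fy': 342.6857107759283, 'cx': 318.23055019305224, 'cy': 195.83190312517678, 'mount': array([[ 9.99999536e-01,  4.04121024e-04, -8.73908109e-04,
         8.07148857e-04],
       [-1.26708010e-04,  9.54993338e-01,  2.96627221e-01,
        -7.58824124e-02],
       [ 9.54449718e-04, -2.96626973e-01,  9.54992946e-01,
        -1.41788936e-01],
       [ 0.00000000e+00,  0.00000000e+00,  0.00000000e+00,
         1.00000000e+00]])}
wrist press []
wrist turnbutton_top []
wrist lever_hinge []
wrist lever_grip []
wrist pointer_tip []
wrist marker_mid []
```

View pics/scene0.png

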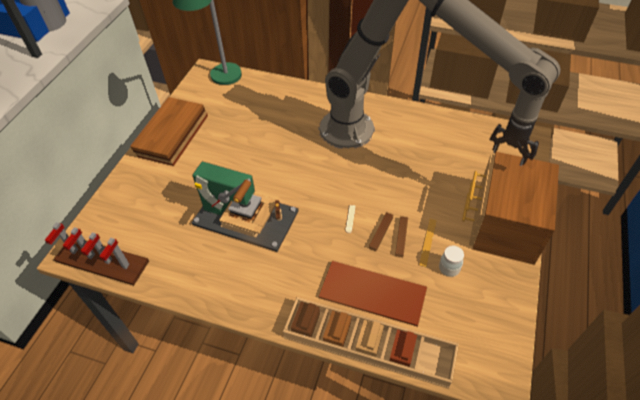

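View pics/top0.png

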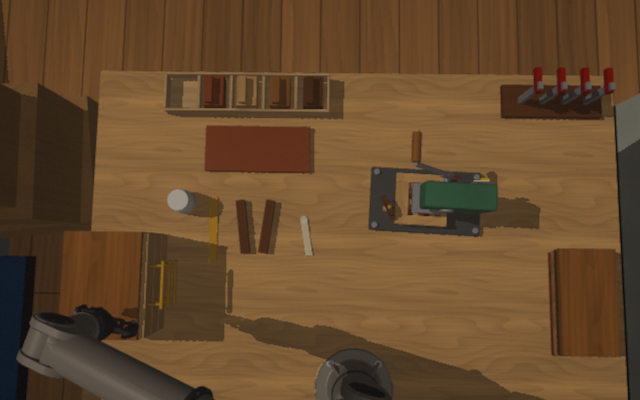

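Run:
```python
import cv2
a=cv2.imread("pics/scene0.png")[130:290,170:370]; cv2.imwrite("pics/sc.png",cv2.resize(a,None,fx=3.7,fy=3.7,interpolation=2))
a=cv2.imread("pics/top0.png")[120:270,340:530]; cv2.imwrite("pics/tc.png",cv2.resize(a,None,fx=4,fy=4,interpolation=2))
```

```text
(no output)
```

View pics/sc.png

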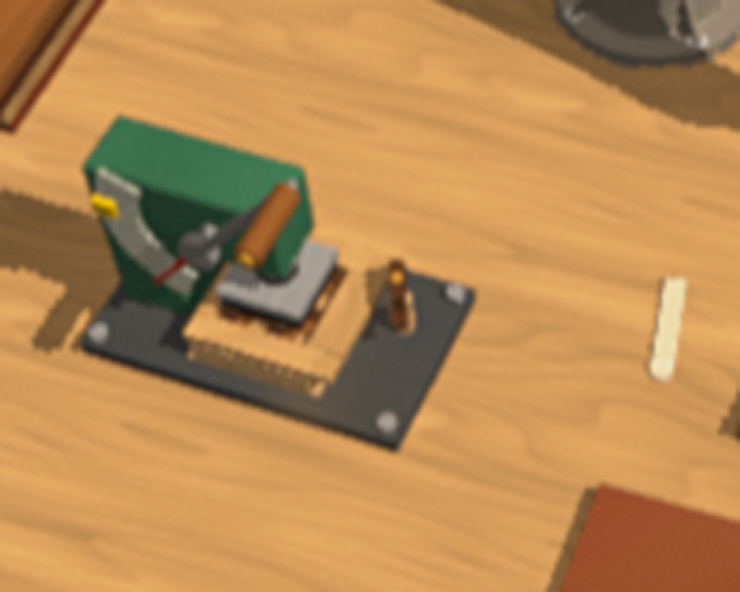

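View pics/tc.png

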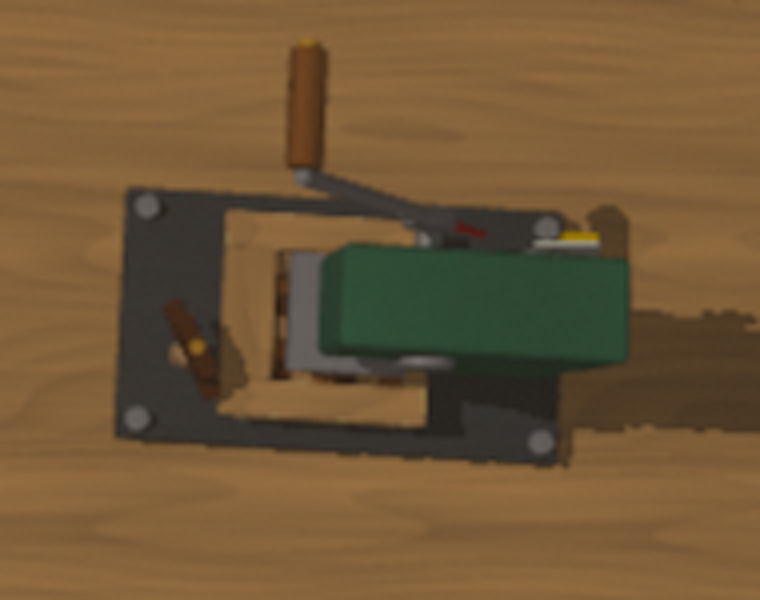

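```bash
cat > h.py <<'E'
import numpy as np
from station import *
from scipy.spatial.transform import Rotation as R
from scipy.optimize import least_squares
def q2R(q): return R.from_quat([q[1],q[2],q[3],q[0]]).as_matrix()
def cam(n,st=None):
    c=camera_info(n)
    if n=="wrist":
        M=c["mount"]; T=q2R(st["eef_rot"])
        return c,T@M[:3,:3],st["ee_pos"]+T@M[:3,3]
    return c,q2R(c["rotation"]),np.array(c["origin"])
def proj(k,P):
    c,Rm,o=k; p=(np.asarray(P)-o)@Rm
    return np.stack([c["fx"]*p[...,0]/p[...,2]+c["cx"],c["fy"]*p[...,1]/p[...,2]+c["cy"]],-1)
def ray(k,uv):
    c,Rm,o=k; return o,Rm@np.array([(uv[0]-c["cx"])/c["fx"],(uv[1]-c["cy"])/c["fy"],1])
def atz(k,uv,z):
    o,d=ray(k,uv); return o+d*(z-o[2])/d[2]
def tri(obs):
    A=[];b=[]
    for k,uv in obs:
        o,d=ray(k,uv); d=d/np.linalg.norm(d); M=np.eye(3)-np.outer(d,d); A.append(M); b.append(M@o)
    return np.linalg.lstsq(np.vstack(A),np.hstack(b),rcond=None)[0]
def w(pose,P):
    x,y,a=pose; P=np.atleast_2d(P); c,s=np.cos(a),np.sin(a)
    return np.stack([x+c*P[:,0]-s*P[:,1],y+s*P[:,0]+c*P[:,1],P[:,2]],-1)
E
python3 - <<'E'
from h import *
T=cam("top");S=cam("scene")
pts=dict(FR=(-.22,.095,.02),FL=(-.22,-.095,.02),BL=(.11,-.095,.02),BR=(.11,.095,.02),pin=(-.172,-.03,.092),grip_e=None)
f=lambda x,y:(340+x/4,120+y/4); g=lambda x,y:(170+x/3.7,130+y/3.7)
obs=[(T,pts['FR'],f(128,189)),(T,pts['FL'],f(118,437)),(T,pts['BL'],f(557,463)),(T,pts['pin'],f(197,347)),
(S,pts['FL'],g(475,293)),(S,pts['FR'],g(399,440)),(S,pts['BR'],g(83,342)),(S,pts['pin'],g(397,270))]
def res(p): return np.concatenate([(proj(k,w(p,P))[0]-uv) for k,P,uv in obs])
r=least_squares(res,[.6,-.25,-1.5],loss='soft_l1'); print(r.x,np.round(res(r.x).reshape(-1,2),1))
print("tb",w(r.x,pts['pin']),"tri",tri([(T,f(197,347)),(S,g(397,270))]))
# button direction in top: foot ends (172,303),(210,392)
a=atz(T,f(172,303),.085);b=atz(T,f(210,394),.085);d=a-b;print("dir world",np.degrees(np.arctan2(d[1],d[0])),np.linalg.norm(d))
L=-30e-3
for v in(0,):
  t=.87-v; G=(-.03-.17*np.cos(t),.1,.175+.17*np.sin(t)); print("grip",w(r.x,G),proj(T,w(r.x,G)),proj(S,w(r.x,G)))
for nm,e in(("end",.14),("near",.065)):
  G=(-.03-.17*np.cos(t),e,.175+.17*np.sin(t)); print(nm,proj(T,w(r.x,G))[0],proj(S,w(r.x,G))[0])
print("tip",proj(S,w(r.x,(-.03+.085*np.cos(.87),.037,.175-.085*np.sin(.87)))))
for m in np.arange(.5,1.1,.1):
  t=.87-m; print(m,proj(S,w(r.x,(-.03+.096*np.cos(t),.037,.175-.096*np.sin(t)))),proj(S,w(r.x,(-.03+.085*np.cos(t),.037,.175-.085*np.sin(t)))))
E
```

```text
[ 0.54396513 -0.26688375 -1.61203149] [[-0.4 -0.6]
 [-0.6  0.3]
 [ 0.4 -0.2]
 [-0.1  0. ]
 [ 0.5 -2.6]
 [-0.4 -0.4]
 [-1.2 -0.6]
 [ 0.1  1. ]]
tb [[ 0.52108107 -0.09379326  0.092     ]] tri [ 0.52079439 -0.09355759  0.09748584]
dir world 22.606757244616055 0.07054770541717555
grip [[ 0.64963577 -0.13150427  0.30493592]] [[416.30557045 148.17760421]] [[243.18452496 189.21206179]]
end [416.85001633 132.2698376 ] [237.13993497 199.15329385]
near [415.82622487 162.18325278] [248.32610468 180.75596514]
tip [[215.92730321 200.04217835]]
0.5 [[205.10264904 191.73130436]] [[207.56803242 191.76801339]]
0.6 [[203.76021066 189.76963814]] [[206.38441124 190.02652323]]
0.7 [[202.6364476  187.81513075]] [[205.3964975  188.29296108]]
0.7999999999999999 [[201.74455617 185.88623971]] [[204.61573379 186.58382218]]
0.8999999999999999 [[201.09597312 184.00166022]] [[204.05192799 184.91574932]]
0.9999999999999999 [[200.70017583 182.180171  ]] [[203.71308584 183.30539065]]
1.0999999999999999 [[200.56448123 180.44046029]] [[203.60524535 181.7692422 ]]
```

```bash
cat >> h.py <<'E'
POSE=[0.54396513,-0.26688375,-1.61203149]
def plan(pos,jaw_deg,st=None,tilt=None):
    st=st or observe(); A=q2R(st["eef_rot"]); j=np.radians(jaw_deg)
    B=np.array([[np.cos(j),np.sin(j),0],[np.sin(j),-np.cos(j),0],[0,0,-1]])
    off=A.T@(np.array(pos)-st["ee_pos"])*1000; dr=np.degrees(R.from_matrix(A.T@B).as_rotvec())
    x=A[:,0]; print("t",st["time"],"pos",np.round(st["ee_pos"],4),"jaw",round(np.degrees(np.arctan2(x[1],x[0])),1),"F",np.round(st["wrist_force"],1),"w",round(st["grip_width"],4))
    print("offset",np.round(off,1),"dr",np.round(dr,1))
E
python3 -c "
from h import *
plan([.521,-.094,.28],-67.4)"
```

```text
t 1.05 pos [0.224  0.6102 0.2313] jaw 69.8 F [-0.3 -0.   0.4] w 0.0855
offset [-558.8  521.5  -48.7] dr [ -0.   -0.  137.2]
```

```bash
python3 -m handwheel '[{"offset":[-15,15,-35],"dr":[0,0,7]},{"offset":[-45,42,-60],"dr":[0,0,14]},{"offset":[-72,67,-70],"dr":[0,0,21]},{"offset":[-100,93,-70],"dr":[0,0,28]},{"offset":[-128,119,-70],"dr":[0,0,35]}]' 0; python3 -c "
from h import *
plan([.521,-.094,.28],-67.4)"
```

```text
time: 1.47
ee_pos: [0.2927, 0.4477, 0.3028]
eef_rot: [-0.001, 0.955, 0.297, 0.001]
wrist_force: [0.8, -0.4, 1.0]
grip_width: 0.0432
t 1.4667 pos [0.2927 0.4477 0.3028] jaw 34.5 F [ 0.8 -0.4  1. ] w 0.0432
offset [-118.7  575.8   21.7] dr [ -0.2  -0.  101.9]
```

```bash
python3 -m handwheel '[{"offset":[-119,576,20],"dr":[0,0,102]},{"offset":[-119,576,20],"dr":[0,0,102]},{"offset":[-119,576,20],"dr":[0,0,102]},{"offset":[-119,576,20],"dr":[0,0,102]},{"offset":[-119,576,20],"dr":[0,0,102]}]'; python3 -c "
from h import *
plan([.521,-.094,.28],-67.4)"
```

```text
time: 1.88
ee_pos: [0.374, 0.2557, 0.2945]
eef_rot: [-0.001, 1.0, -0.011, 0.0]
wrist_force: [1.1, 0.5, 0.1]
grip_width: 0.0425
t 1.8833 pos [0.374  0.2557 0.2945] jaw -1.3 F [1.1 0.5 0.1] w 0.0425
offset [154.9 346.3  14.1] dr [-0.1  0.  66.1]
```

```bash
python3 -m handwheel '[{"offset":[155,346,14],"dr":[0,0,66]},{"offset":[155,346,14],"dr":[0,0,66]},{"offset":[155,346,14],"dr":[0,0,66]},{"offset":[155,346,14],"dr":[0,0,66]},{"offset":[155,346,14],"dr":[0,0,66]}]'; python3 -c "
from h import *
plan([.521,-.094,.25],-67.4)"
```

```text
time: 2.3
ee_pos: [0.4558, 0.0643, 0.2869]
eef_rot: [-0.001, 0.948, -0.318, 0.0]
wrist_force: [0.4, 0.2, 0.3]
grip_width: 0.0425
t 2.3 pos [0.4558 0.0643 0.2869] jaw -37.1 F [0.4 0.2 0.3] w 0.0425
offset [147.5  86.9  36.8] dr [-0.1  0.  30.3]
```

```bash
python3 -m handwheel '[{"offset":[148,87,37],"dr":[0,0,30]},{"offset":[148,87,37],"dr":[0,0,30]},{"offset":[148,87,37],"dr":[0,0,30]},{"offset":[148,87,37],"dr":[0,0,30]},{"offset":[148,87,37],"dr":[0,0,30]}]';python3 -m handwheel '[{"offset":[0,0,0],"dr":[0,0,0]},{"offset":[0,0,0],"dr":[0,0,0]}]';  python3 -c "
from h import *
import cv2
plan([.521,-.094,.068],-67.4)
st=observe();im=get_image('wrist');cv2.imwrite('pics/w1.png',im[:,:,::-1])
k=cam('wrist',st)
pin=np.array(w(POSE,(-.172,-.03,.092))[0]);print('pred pin',proj(k,pin),landmark_of('wrist','turnbutton_top'))
for a in (.3,.44,.6):
  for s in(-1,1): print(a,s,proj(k,w(POSE,(-.172-s*.023*np.sin(a),-.03+s*.023*np.cos(a),.092))[0]))
"
```

```text
time: 2.72
ee_pos: [0.5221, -0.0995, 0.249]
eef_rot: [0.002, 0.831, -0.556, 0.002]
wrist_force: [-0.7, -0.1, -0.0]
grip_width: 0.0429
time: 2.88
ee_pos: [0.5217, -0.0918, 0.2493]
eef_rot: [0.0, 0.835, -0.55, -0.0]
wrist_force: [0.7, 0.9, 0.2]
grip_width: 0.0427
t 2.8833 pos [ 0.5217 -0.0918  0.2493] jaw -66.8 F [0.7 0.9 0.2] w 0.0427
offset [  1.9   1.4 181.3] dr [0.  0.  0.6]
pred pin [320.65331529 179.3210084 ] [{'point': [176.6, 320.9], 'p': 0.67}]
0.3 -1 [316.9412577  203.28658939]
0.3 1 [324.53150495 154.28285466]
0.44 -1 [320.42695743 203.54114325]
0.44 1 [320.88991789 154.00469326]
0.6 -1 [324.41198201 203.2642795 ]
0.6 1 [316.72653481 154.30682743]
```

View pics/w1.png

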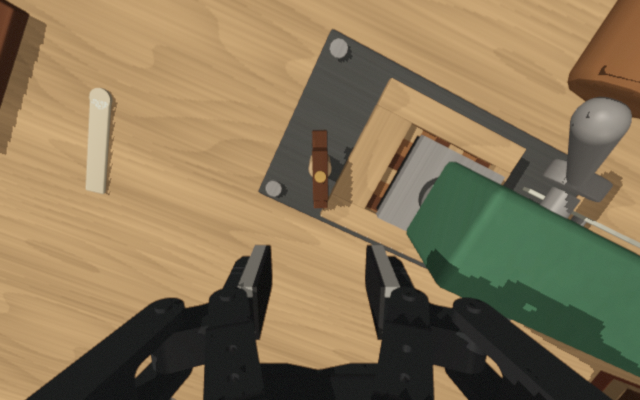

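```bash
python3 -m handwheel '[{"offset":[2,1.5,40],"dr":[0,0,0.6]},{"offset":[2,1.5,80],"dr":[0,0,0.6]},{"offset":[2,1.5,115],"dr":[0,0,0.6]},{"offset":[2,1.5,145],"dr":[0,0,0.6]},{"offset":[2,1.5,160],"dr":[0,0,0.6]}]';python3 -m handwheel '[{"offset":[0,0,10],"dr":[0,0,0]},{"offset":[0,0,21],"dr":[0,0,0]},{"offset":[0,0,21],"dr":[0,0,0]}]';  python3 -c "
from h import *
plan([.521,-.094,.068],-67.4)"
```

```text
time: 3.4
ee_pos: [0.519, -0.0911, 0.0863]
eef_rot: [0.001, 0.833, -0.553, -0.003]
wrist_force: [0.7, 0.2, 0.8]
grip_width: 0.0425
time: 3.65
ee_pos: [0.5208, -0.0929, 0.0676]
eef_rot: [0.0, 0.833, -0.554, -0.001]
wrist_force: [-0.9, -0.0, 0.8]
grip_width: 0.0428
t 3.65 pos [ 0.5208 -0.0929  0.0676] jaw -67.2 F [-0.9 -0.   0.8] w 0.0428
offset [ 1.1  0.2 -0.4] dr [0.1 0.1 0.2]
```

```bash
python3 -m handwheel '[{"offset":[1,0,0],"dr":[0,0,0]},{"offset":[1,0,0],"dr":[0,0,0]},{"offset":[1,0,0],"dr":[0,0,0]},{"offset":[1,0,0],"dr":[0,0,0]},{"offset":[1,0,0],"dr":[0,0,0]}]' 1 30;  python3 -c "
from h import *
plan([.521,-.094,.068],-2.4)"
```

```text
time: 4.07
ee_pos: [0.5221, -0.0931, 0.0699]
eef_rot: [-0.002, 0.832, -0.554, -0.001]
wrist_force: [-2.0, 4.8, 5.1]
grip_width: 0.0131
t 4.0667 pos [ 0.5221 -0.0931  0.0699] jaw -67.3 F [-2.   4.8  5.1] w 0.0131
offset [0.4 1.4 1.9] dr [ -0.2   0.1 -64.9]
```

```bash
python3 -m handwheel '[{"offset":[0,1,-2],"dr":[0,0,-6]},{"offset":[0,1,-2],"dr":[0,0,-12]},{"offset":[0,1,-2],"dr":[0,0,-18]},{"offset":[0,1,-2],"dr":[0,0,-24]},{"offset":[0,1,-2],"dr":[0,0,-30]}]'; python3 -c "
from h import *
plan([.521,-.094,.068],-2.4)"
```

```text
time: 4.48
ee_pos: [0.5225, -0.0937, 0.0701]
eef_rot: [-0.001, 0.948, -0.317, 0.002]
wrist_force: [6.3, 2.1, -16.1]
grip_width: 0.0133
t 4.4833 pos [ 0.5225 -0.0937  0.0701] jaw -37.0 F [  6.3   2.1 -16.1] w 0.0133
offset [-1.1  1.1  2.1] dr [ -0.1  -0.2 -34.6]
```

```bash
python3 -m handwheel '[{"offset":[0,0,1.5],"dr":[0,0,-7]},{"offset":[0,0,1.5],"dr":[0,0,-14]},{"offset":[0,0,1.5],"dr":[0,0,-21]},{"offset":[0,0,1.5],"dr":[0,0,-28]},{"offset":[0,0,1.5],"dr":[0,0,-34]}]'; python3 -c "
from h import *
plan([.521,-.094,.068],-2.4);print(observe()['moment'])"
```

```text
time: 4.9
ee_pos: [0.5234, -0.0941, 0.07]
eef_rot: [-0.001, 1.0, -0.026, 0.003]
wrist_force: [4.3, 2.7, -6.1]
grip_width: 0.0136
t 4.9 pos [ 0.5234 -0.0941  0.07  ] jaw -3.0 F [ 4.3  2.7 -6.1] w 0.0136
offset [-2.4  0.   2. ] dr [-0.1 -0.3 -0.6]
[ 0.67955293 -0.88235538 -0.02784225]
```

```bash
python3 -m handwheel '[{"offset":[-0.5,0,0.5],"dr":[0,0,-2]},{"offset":[-0.5,0,0.5],"dr":[0,0,-4]},{"offset":[-0.5,0,0.5],"dr":[0,0,-4]}]'; python3 -c "
from h import *
plan([.521,-.094,.068],-2.4);print(observe()['moment'])"
```

```text
time: 5.15
ee_pos: [0.5235, -0.0941, 0.07]
eef_rot: [-0.001, 1.0, 0.004, 0.004]
wrist_force: [5.2, 4.0, -2.0]
grip_width: 0.0135
t 5.15 pos [ 0.5235 -0.0941  0.07  ] jaw 0.4 F [ 5.2  4.  -2. ] w 0.0135
offset [-2.5 -0.1  2. ] dr [-0.2 -0.4  2.8]
[ 0.78588412 -0.77097173 -1.08306683]
```

```bash
python3 -m handwheel '[{"offset":[0,0,0],"dr":[0,0,0]},{"offset":[0,0,0],"dr":[0,0,0]},{"offset":[0,0,0],"dr":[0,0,0]}]' 0;python3 -m handwheel '[{"offset":[0,0,-35],"dr":[0,0,0]},{"offset":[0,0,-75],"dr":[0,0,0]},{"offset":[0,0,-115],"dr":[0,0,0]},{"offset":[0,0,-155],"dr":[0,0,0]},{"offset":[0,0,-195],"dr":[0,0,0]}]' ; python3 -c "
from h import *
import cv2
for n in('wrist','scene'):
  st=observe();im=get_image(n);cv2.imwrite('pics/%s2.png'%n,im[:,:,::-1])
plan(w(POSE,(-.14,.1,.4))[0],-92.4)
"
```

```text
time: 5.4
ee_pos: [0.5203, -0.0962, 0.0691]
eef_rot: [0.0, 1.0, 0.006, 0.0]
wrist_force: [-0.1, 0.0, -0.5]
grip_width: 0.0431
time: 5.82
ee_pos: [0.5195, -0.0963, 0.2657]
eef_rot: [0.0, 1.0, 0.005, -0.0]
wrist_force: [1.0, 0.5, 0.2]
grip_width: 0.0427
t 5.9167 pos [ 0.5242 -0.0972  0.2709] jaw 0.6 F [-0.1 -0.2  0.5] w 0.0429
offset [ 126.9   35.3 -127.3] dr [-0.6 -0.6 93. ]
```

View pics/wrist2.png

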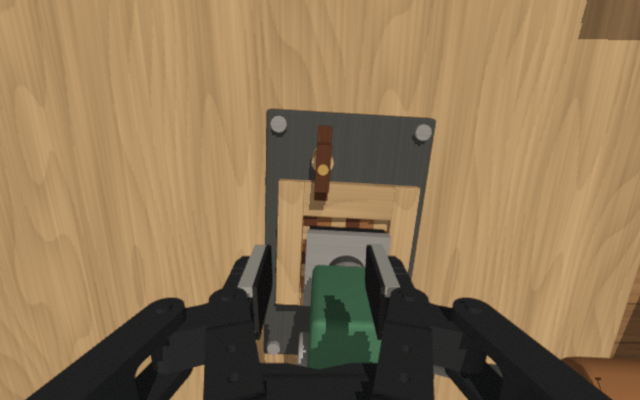

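```bash
python3 -m handwheel '[{"offset":[0,0,-40],"dr":[0,0,7]},{"offset":[0,0,-80],"dr":[0,0,14]},{"offset":[0,0,-120],"dr":[0,0,21]},{"offset":[20,20,-150],"dr":[0,0,28]},{"offset":[40,50,-150],"dr":[0,0,35]}]'; python3 -c "
from h import *
plan([.70,-.29,.36],-92.4)
"
```

```text
time: 6.33
ee_pos: [0.5639, -0.1435, 0.4211]
eef_rot: [-0.003, 0.956, -0.295, 0.006]
wrist_force: [1.0, 0.1, 1.1]
grip_width: 0.0432
t 6.3333 pos [ 0.5639 -0.1435  0.4211] jaw -34.3 F [1.  0.1 1.1] w 0.0432
offset [194.4  44.9  62.7] dr [-0.7 -0.3 58.1]
```

```bash
python3 -m handwheel '[{"offset":[194,45,0],"dr":[0,0,58]},{"offset":[194,45,0],"dr":[0,0,58]},{"offset":[194,45,0],"dr":[0,0,58]},{"offset":[194,45,20],"dr":[0,0,58]},{"offset":[194,45,30],"dr":[0,0,58]}]';python3 -c "
from h import *
plan([.70,-.29,.36],-92.4)
"
```

```text
time: 6.75
ee_pos: [0.6972, -0.2948, 0.3842]
eef_rot: [0.001, 0.816, -0.577, 0.002]
wrist_force: [-0.2, 0.3, -0.1]
grip_width: 0.0428
t 6.75 pos [ 0.6972 -0.2948  0.3842] jaw -70.5 F [-0.2  0.3 -0.1] w 0.0428
offset [-3.7 -4.3 24.2] dr [-0.1 -0.2 21.9]
```

```bash
python3 -m handwheel '[{"offset":[0,20,0],"dr":[-6,0,5]},{"offset":[0,35,0],"dr":[-11,0,10]},{"offset":[0,35,5],"dr":[-17,0,14]},{"offset":[0,35,10],"dr":[-22,0,18]},{"offset":[0,35,10],"dr":[-25,0,20]}]';python3 -m handwheel '[{"offset":[0,0,0],"dr":[0,0,0]},{"offset":[0,0,0],"dr":[0,0,0]}]'
python3 -c "
from h import *
import cv2
plan([.70,-.29,.36],-92.4)
st=observe();im=get_image('wrist');cv2.imwrite('pics/w3.png',im[:,:,::-1])
k=cam('wrist',st);print(landmark_of('wrist','marker_mid'),landmark_of('wrist','pointer_tip'),landmark_of('wrist','lever_hinge'))
np.save('k3.npy',np.array([st['ee_pos'].tolist()+list(st['eef_rot'])]))
print('hinge',proj(k,w(POSE,(-.03,.037,.175))))
for y in(.037,.05,.063):
  print(y,'tip',proj(k,w(POSE,(-.03+.085*np.cos(.87),y,.175-.085*np.sin(.87)))),[ (m,np.round(proj(k,w(POSE,(-.03+r*np.cos(.87-m),y,.175-r*np.sin(.87-m))))[0],1)) for m in (.6,.7,.8,.9) for r in(.085,.1)])
"
```

```text
time: 7.17
ee_pos: [0.6583, -0.3038, 0.3571]
eef_rot: [-0.179, -0.688, 0.694, 0.117]
wrist_force: [0.9, -1.8, -3.8]
grip_width: 0.0428
time: 7.33
ee_pos: [0.6547, -0.3015, 0.3633]
eef_rot: [-0.174, -0.69, 0.692, 0.119]
wrist_force: [-0.5, -1.3, 0.1]
grip_width: 0.0424
t 7.3333 pos [ 0.6547 -0.3015  0.3633] jaw -89.3 F [-0.5 -1.3  0.1] w 0.0424
offset [-11.1 -42.5 -16.2] dr [23.8 -5.   2.2]
[{'point': [143.8, 324.7], 'p': 0.67}] [{'point': [106.0, 293.3], 'p': 0.95}] [{'point': [158.7, 237.9], 'p': 0.61}]
hinge [[240.68402765 160.29322955]]
0.037 tip [[293.99314105 127.88368823]] [(0.6, array([320.3, 148.1])), (0.6, array([333.2, 146.1])), (0.7, array([322.7, 152.4])), (0.7, array([336.3, 151.1])), (0.8, array([324.4, 157. ])), (0.8, array([338.5, 156.4])), (0.9, array([325.3, 161.7])), (0.9, array([339.9, 162. ]))]
0.05 tip [[294.08440062 117.73472842]] [(0.6, array([321. , 137.6])), (0.6, array([334.2, 135.7])), (0.7, array([323.5, 141.8])), (0.7, array([337.4, 140.6])), (0.8, array([325.2, 146.3])), (0.8, array([339.7, 145.8])), (0.9, array([326.2, 151. ])), (0.9, array([341.2, 151.3]))]
0.063 tip [[294.17974053 107.1319945 ]] [(0.6, array([321.8, 126.6])), (0.6, array([335.3, 124.7])), (0.7, array([324.3, 130.7])), (0.7, array([338.5, 129.6])), (0.8, array([326.1, 135.1])), (0.8, array([341. , 134.7])), (0.9, array([327.1, 139.7])), (0.9, array([342.5, 140. ]))]
```

View pics/w3.png

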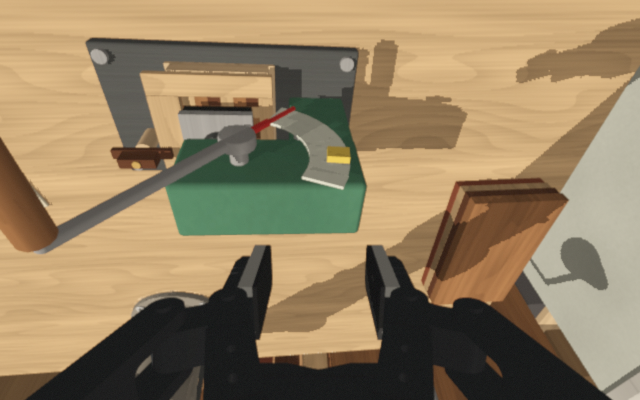

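Run:
```python
from h import *
import cv2
q=np.load('k3.npy')[0]; k=cam('wrist',dict(ee_pos=q[:3],eef_rot=q[3:])); T=cam('top');S=cam('scene')
def yel(f,box):
    a=cv2.imread(f); h=cv2.cvtColor(a,cv2.COLOR_BGR2HSV); m=cv2.inRange(h,(22,170,90),(34,255,255)); z=m*0; l,t,r,b=box; z[t:b,l:r]=m[t:b,l:r]
    y,x=np.nonzero(z); print(f,len(x),x.min(),x.max(),y.min(),y.max()); return x.mean(),y.mean()
uw=yel('pics/w3.png',(300,130,370,180)); us=yel('pics/scene0.png',(185,170,215,200)); us2=yel('pics/scene2.png',(185,170,215,200)); ut=yel('pics/top0.png',(470,170,500,190))
print(uw,us,us2,ut)
def loc(P):
    a=POSE[2]; d=P-np.array([POSE[0],POSE[1],0]); return np.array([np.cos(a)*d[0]+np.sin(a)*d[1],-np.sin(a)*d[0]+np.cos(a)*d[1],d[2]])
for o in([(k,uw),(S,us)],[(k,uw),(S,us),(T,ut)],[(k,uw),(T,ut)]):
    p=tri(o); l=loc(p); dx,dz=l[0]+.03,l[2]-.175
    print(np.round(l,4),"r",np.hypot(dx,dz),"m",.87+np.arctan2(dz,dx))
for lab in("pointer_tip",): 
    p=tri([(k,(293.3,106)),(S,(210.5,206.8))]); print("tip",loc(p))
# residual of fit by (y,m) given r=.096
def res(v):
    y,m,r=v; P=w(POSE,(-.03+r*np.cos(.87-m),y,.175-r*np.sin(.87-m)))[0]
    return np.r_[proj(k,P)-uw,(proj(S,P)-us)*1,proj(T,P)-ut,(r-.096)*500]
s=least_squares(res,[.05,.8,.096]);print(s.x,np.round(s.fun,1))
a=cv2.imread("pics/w3.png")[80:210,220:380]; cv2.imwrite("pics/w3c.png",cv2.resize(a,None,fx=4.6,fy=4.6,interpolation=2))
```

```text
pics/w3.png 132 328 348 148 156
pics/scene0.png 29 195 201 182 188
pics/scene2.png 31 195 201 182 188
pics/top0.png 20 480 489 178 179
(np.float64(338.6136363636364), np.float64(151.9090909090909)) (np.float64(197.86206896551724), np.float64(185.24137931034483)) (np.float64(197.96774193548387), np.float64(185.29032258064515)) (np.float64(484.5), np.float64(178.5))
[0.0653 0.0556 0.1903] r 0.0965117541444002 m 1.029168056480073
[0.0674 0.0522 0.1856] r 0.09792137603510494 m 0.978031890578286
[0.0675 0.0522 0.183 ] r 0.09785651553906474 m 0.952225110873721
tip [0.02416976 0.07091296 0.11761974]
[0.0529804  0.96596507 0.09693702] [ 0.2  0.4  0.3  0.9 -0.6 -0.4  0.5]
```

View pics/w3c.png

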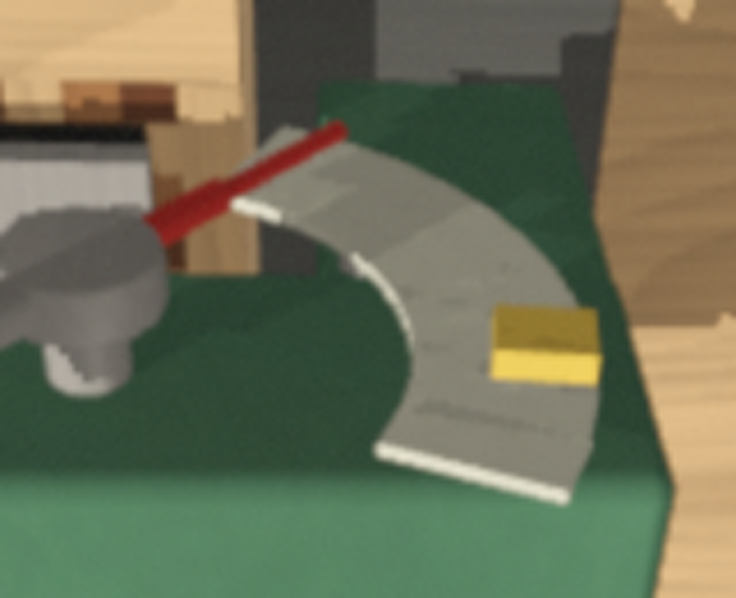

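Run:
```python
from h import *
import cv2
q=np.load('k3.npy')[0]; k=cam('wrist',dict(ee_pos=q[:3],eef_rot=q[3:])); S=cam('scene')
px=np.array([(495,308),(598,311),(492,352),(601,353),(492,380),(601,384)])/4.6+[220,80]
def pt(m,r,t,y): # t tangential +up
    a=.87-m; return (-.03+r*np.cos(a)+t*np.sin(a), y, .175-r*np.sin(a)+t*np.cos(a))
def res(v,full=True):
    m,y1,y0,r0=v
    P=[pt(m,r0,-.009,y1),pt(m,r0+.022,-.009,y1),pt(m,r0,.009,y1),pt(m,r0+.022,.009,y1),pt(m,r0,.009,y0),pt(m,r0+.022,.009,y0)]
    e=(proj(k,w(POSE,P))-px).ravel()
    Q=proj(S,w(POSE,[pt(m,r0+d,t,y) for d in(0,.022) for t in(-.009,.009) for y in(y0,y1)])).mean(0)-[198,185.2]
    return np.r_[e,Q,(r0-.085)*300]
s=least_squares(res,[.85,.055,.04,.085]);print(s.x,np.round(s.fun,1))
for y1 in(.045,.05,.055,.06):
    s=least_squares(lambda v:res([v[0],y1,v[1],v[2]]),[.85,.04,.085]);print(y1,s.x,s.cost)
```

```text
[0.97241559 0.05389893 0.04703839 0.08603067] [ 0.1 -0.8 -0.2 -0.1  0.7 -0.1  0.   1.   0.2 -0.3 -0.8  0.2  0.5  0.3
  0.3]
0.045 [0.84454315 0.03816966 0.08759852] 10.40408951978833
0.05 [0.91584806 0.04316009 0.08651636] 3.4681035580227
0.055 [0.98849558 0.04813192 0.08595115] 1.9052448375969477
0.06 [1.0618171  0.05309062 0.08591192] 6.126544338896997
```

```bash
python3 -c "
from h import *
plan([.66,-.27,.44],-92.4)
"
```

```text
t 7.5333 pos [ 0.6532 -0.3042  0.3682] jaw -89.6 F [-0.5 -0.7 -0.4] w 0.0425
offset [-28.   23.3 -71. ] dr [23.5 -5.4  1.8]
```

```bash
python3 -m handwheel '[{"offset":[-28,23,-71],"dr":[23.5,-5.4,1.8]},{"offset":[-28,23,-71],"dr":[23.5,-5.4,1.8]},{"offset":[-28,23,-71],"dr":[23.5,-5.4,1.8]},{"offset":[-28,23,-71],"dr":[23.5,-5.4,1.8]},{"offset":[-28,23,-71],"dr":[23.5,-5.4,1.8]}]' -0.4; python3 -c "
from h import *
plan([.65,-.1315,.40],-92.4)
"
```

```text
time: 7.95
ee_pos: [0.6573, -0.2723, 0.4429]
eef_rot: [0.002, -0.69, 0.723, -0.001]
wrist_force: [-0.8, -1.3, 0.6]
grip_width: 0.0597
t 7.95 pos [ 0.6573 -0.2723  0.4429] jaw -92.7 F [-0.8 -1.3  0.6] w 0.0597
offset [-140.2   14.1   43. ] dr [-0.3  0.1 -0.3]
```

```bash
python3 -m handwheel '[{"offset":[-140,14,0],"dr":[0,0,0]},{"offset":[-140,14,0],"dr":[0,0,0]},{"offset":[-140,14,0],"dr":[0,0,0]},{"offset":[-140,14,30],"dr":[0,0,0]},{"offset":[-140,14,40],"dr":[0,0,0]}]';python3 -m handwheel '[{"offset":[0,0,0],"dr":[0,0,0]},{"offset":[0,0,0],"dr":[0,0,0]}]'; python3 -c "
from h import *
import cv2
G=lambda y:w(POSE,(-.03-.17*np.cos(.87),y,.175+.17*np.sin(.87)))[0]
plan(G(.1)-[0,0,.0187],-92.4)
st=observe();im=get_image('wrist');cv2.imwrite('pics/w4.png',im[:,:,::-1]);k=cam('wrist',st)
print(landmark_of('wrist','lever_grip'),[proj(k,G(y)) for y in(.065,.1,.14)])
"
```

```text
time: 8.37
ee_pos: [0.6534, -0.1206, 0.3946]
eef_rot: [0.001, -0.696, 0.718, 0.005]
wrist_force: [0.1, -0.3, -0.6]
grip_width: 0.0599
time: 8.53
ee_pos: [0.6528, -0.1295, 0.3969]
eef_rot: [-0.001, -0.692, 0.722, 0.003]
wrist_force: [0.7, -1.8, 0.4]
grip_width: 0.06
t 8.5333 pos [ 0.6528 -0.1295  0.3969] jaw -92.4 F [ 0.7 -1.8  0.4] w 0.06
offset [  2.4   2.6 110.7] dr [0.3 0.1 0. ]
[{'point': [203.4, 319.3], 'p': 0.94}, {'point': [185.9, 444.4], 'p': 0.64}, {'point': [217.5, 416.8], 'p': 0.53}] [array([322.1863788 , 247.81500406]), array([322.3390443 , 203.61523879]), array([322.53028778, 148.24636527])]
```

View pics/w4.png

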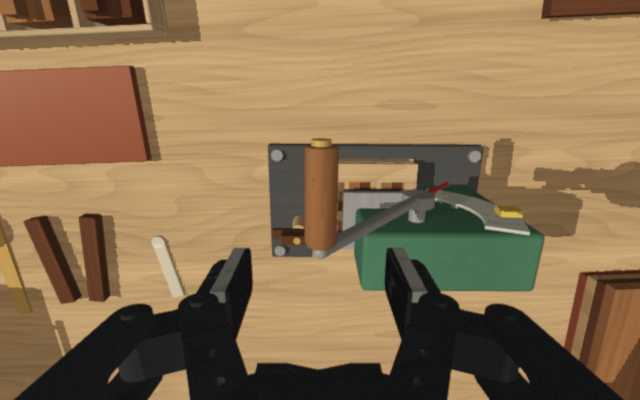

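```bash
python3 -m handwheel '[{"offset":[1.5,2.5,30],"dr":[0,0,0]},{"offset":[1.5,2.5,60],"dr":[0,0,0]},{"offset":[1.5,2.5,85],"dr":[0,0,0]},{"offset":[1.5,2.5,102],"dr":[0,0,0]},{"offset":[1.5,2.5,110],"dr":[0,0,0]}]';python3 -m handwheel '[{"offset":[0,0,0],"dr":[0,0,0]},{"offset":[0,0,0],"dr":[0,0,0]}]'; python3 -c "
from h import *
G=lambda y:w(POSE,(-.03-.17*np.cos(.87),y,.175+.17*np.sin(.87)))[0]
plan(G(.1)-[0,0,.0187],-92.4)"
```

```text
time: 9.05
ee_pos: [0.6495, -0.1306, 0.2854]
eef_rot: [-0.001, -0.692, 0.722, 0.003]
wrist_force: [-0.4, 0.5, 0.1]
grip_width: 0.0599
time: 9.22
ee_pos: [0.651, -0.1301, 0.2886]
eef_rot: [0.001, -0.692, 0.722, 0.002]
wrist_force: [0.4, 0.4, 0.0]
grip_width: 0.06
t 9.2167 pos [ 0.651  -0.1301  0.2886] jaw -92.4 F [0.4 0.4 0. ] w 0.06
offset [1.5 1.3 2.3] dr [0.1 0.2 0. ]
```

```bash
python3 -m handwheel '[{"offset":[1,1,1.5],"dr":[0,0,0]},{"offset":[1,1,1.5],"dr":[0,0,0]},{"offset":[1,1,1.5],"dr":[0,0,0]},{"offset":[1,1,1.5],"dr":[0,0,0]},{"offset":[1,1,1.5],"dr":[0,0,0]}]' 1 60; python3 -c "
from h import *
st=observe();P=st['ee_pos']+q2R(st['eef_rot'])[:,2]*-.0187
a=POSE[2]; d=P-np.array([POSE[0],POSE[1],0]); l=[np.cos(a)*d[0]+np.sin(a)*d[1],-np.sin(a)*d[0]+np.cos(a)*d[1],d[2]];print('grasp local',l)
g=lambda v:w(POSE,(-.03-.17*np.cos(.87-v),.1,.175+.17*np.sin(.87-v)))[0]
A=q2R(st['eef_rot'])
for v in np.arange(.1,1.01,.1): print(round(v,2),np.round(A.T@(g(v)-g(0))*1000,1))
print(np.round(A.T@(g(.94)-g(0))*1000,1));plan(P,-92.4)
"
```

```text
time: 9.63
ee_pos: [0.6498, -0.1303, 0.2871]
eef_rot: [0.001, -0.693, 0.721, 0.001]
wrist_force: [0.5, -0.3, 4.1]
grip_width: 0.0225
grasp local [np.float64(-0.14073661091819228), np.float64(0.10016293751481213), np.float64(0.30584662893034253)]
0.1 [-12.4  -0.   11.6]
0.2 [-23.5  -0.   24.4]
0.3 [-33.4  -0.1  38.3]
0.4 [-41.8  -0.1  53.1]
0.5 [-48.6  -0.1  68.6]
0.6 [-53.9  -0.1  84.8]
0.7 [-5.760e+01 -1.000e-01  1.014e+02]
0.8 [-5.960e+01 -1.000e-01  1.183e+02]
0.9 [-5.980e+01 -1.000e-01  1.352e+02]
1.0 [-58.4  -0.2 152.2]
[-5.95e+01 -1.00e-01  1.42e+02]
t 9.6333 pos [ 0.6498 -0.1303  0.2871] jaw -92.3 F [ 0.5 -0.3  4.1] w 0.0225
offset [ -0.   -0.  -18.7] dr [0.  0.2 0.1]
```

```bash
python3 -m handwheel '[{"offset":[-6.5,0,5.5],"dr":[0,0,0]},{"offset":[-12.4,0,11.6],"dr":[0,0,0]},{"offset":[-18,0,18],"dr":[0,0,0]},{"offset":[-23.5,0,24.4],"dr":[0,0,0]},{"offset":[-28.5,0,31.2],"dr":[0,0,0]}]'
python3 - <<'E'
from h import *
st=observe();P=st['ee_pos']+q2R(st['eef_rot'])[:,2]*-.0187
a=POSE[2]; d=P-np.array([POSE[0],POSE[1],0]); x,y,z=[np.cos(a)*d[0]+np.sin(a)*d[1],-np.sin(a)*d[0]+np.cos(a)*d[1],d[2]]
print(y,"r",np.hypot(x+.03,z-.175),"lever",.87-np.arctan2(z-.175,-x-.03),st['wrist_force'],st['grip_width'])
g=lambda v:w(POSE,(-.03-.17*np.cos(.87-v),.1,.175+.17*np.sin(.87-v)))[0]
for v in np.arange(.3,.96,.1): print(round(v,2),np.round(q2R(st['eef_rot']).T@(g(v)-P)*1000,1))
E
```

```text
time: 10.05
ee_pos: [0.6512, -0.1012, 0.2552]
eef_rot: [0.001, -0.693, 0.721, 0.001]
wrist_force: [0.9, -2.9, 5.7]
grip_width: 0.0222
0.10032252841847204 r 0.1713526792502766 lever 0.2548255530949205 [ 0.93090753 -2.92074725  5.69790406] 0.02219027542483813
0.3 [-3.2  0.3  7.2]
0.4 [-11.6   0.3  21.9]
0.5 [-18.4   0.3  37.5]
0.6 [-23.7   0.3  53.6]
0.7 [-27.4   0.3  70.2]
0.8 [-29.4   0.3  87.1]
0.9 [-29.7   0.3 104.1]
```

Tracks the arc well. Continue.

```bash
cat > lev.py <<'E'
from h import *
st=observe();P=st['ee_pos']+q2R(st['eef_rot'])[:,2]*-.0187
a=POSE[2]; d=P-np.array([POSE[0],POSE[1],0]); x,y,z=[np.cos(a)*d[0]+np.sin(a)*d[1],-np.sin(a)*d[0]+np.cos(a)*d[1],d[2]]
print(st['time'],y,"r",np.hypot(x+.03,z-.175),"lever",.87-np.arctan2(z-.175,-x-.03),st['wrist_force'],st['grip_width'])
g=lambda v:w(POSE,(-.03-.17*np.cos(.87-v),.1,.175+.17*np.sin(.87-v)))[0]
for v in np.arange(.6,.99,.05): print(round(v,2),np.round(q2R(st['eef_rot']).T@(g(v)-P)*1000,1))
E
python3 -m handwheel '[{"offset":[-7,0,13],"dr":[0,0,0]},{"offset":[-12,0,21.9],"dr":[0,0,0]},{"offset":[-18.4,0,37.5],"dr":[0,0,0]},{"offset":[-21.5,0,46],"dr":[0,0,0]},{"offset":[-24,0,54],"dr":[0,0,0]}]'; python3 lev.py
```

```text
time: 10.47
ee_pos: [0.6524, -0.0762, 0.2016]
eef_rot: [0.002, -0.693, 0.721, 0.001]
wrist_force: [-0.6, -0.8, 10.2]
grip_width: 0.0223
10.4667 0.10048485840348131 r 0.17103536372805378 lever 0.6016550346614744 [-0.57032575 -0.76907876 10.17141627] 0.022324204867239347
0.6 [ 1.1  0.5 -0. ]
0.65 [-1.   0.5  8.3]
0.7 [-2.6  0.5 16.6]
0.75 [-3.8  0.5 25. ]
0.8 [-4.5  0.5 33.5]
0.85 [-4.9  0.5 42. ]
0.9 [-4.8  0.5 50.5]
0.95 [-4.3  0.5 59. ]
```

```bash
python3 -m handwheel '[{"offset":[-2,0,12],"dr":[0,0,0]},{"offset":[-4,0,25],"dr":[0,0,0]},{"offset":[-5,0,37],"dr":[0,0,0]},{"offset":[-5,0,47],"dr":[0,0,0]},{"offset":[-5,0,56],"dr":[0,0,0]}]';python3 -m handwheel '[{"offset":[0,0,0],"dr":[0,0,0]},{"offset":[0,0,0],"dr":[0,0,0]}]'; python3 lev.py;python3 - <<'E'
from h import *
import cv2
for n in('wrist','scene','top'):
  st=observe();im=get_image(n);cv2.imwrite(f'pics/{n}5.png',im[:,:,::-1]); print(n,landmark_of(n,'pointer_tip'),landmark_of(n,'marker_mid'))
  if n=='wrist': print(st['ee_pos'],st['eef_rot'])
a=cv2.imread("pics/scene5.png")[160:240,170:290]; cv2.imwrite("pics/s5c.png",cv2.resize(a,None,fx=6.5,fy=6.5,interpolation=2))
E
```

```text
time: 10.88
ee_pos: [0.6527, -0.0706, 0.1465]
eef_rot: [0.002, -0.693, 0.721, 0.002]
wrist_force: [-1.6, -0.6, 14.3]
grip_width: 0.0223
time: 11.05
ee_pos: [0.6527, -0.0707, 0.1466]
eef_rot: [0.002, -0.693, 0.721, 0.002]
wrist_force: [-1.6, -0.7, 13.1]
grip_width: 0.0221
11.05 0.10056611640951227 r 0.1706929103254559 lever 0.9267184524748469 [-1.64158    -0.71857751 13.11117765] 0.022084907026761257
0.6 [  6.3   0.6 -55.1]
0.65 [  4.3   0.6 -46.8]
0.7 [  2.7   0.6 -38.5]
0.75 [  1.5   0.6 -30. ]
0.8 [  0.7   0.6 -21.6]
0.85 [  0.4   0.6 -13.1]
0.9 [ 0.5  0.6 -4.6]
0.95 [1.  0.6 3.9]
wrist [] [{'point': [363.8, 6.1], 'p': 0.53}]
[ 0.65272066 -0.07067967  0.14662403] [ 0.00213461 -0.69312631  0.72081093  0.00172015]
scene [{'point': [191.5, 201.3], 'p': 0.82}] [{'point': [224.4, 263.7], 'p': 0.66}, {'point': [234.3, 397.7], 'p': 0.51}, {'point': [189.3, 203.0], 'p': 0.36}]
top [{'point': [201.7, 186.9], 'p': 0.6}, {'point': [174.4, 477.4], 'p': 0.51}] [{'point': [225.0, 243.9], 'p': 0.5}]
```

View pics/s5c.png

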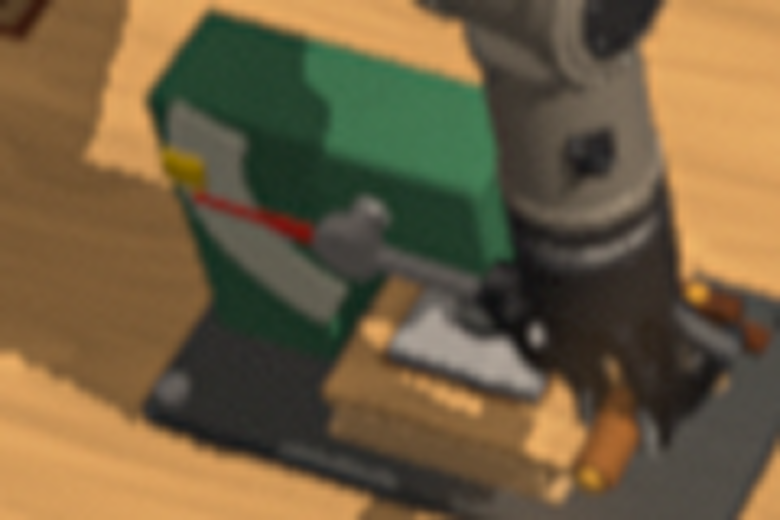

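View pics/wrist5.png

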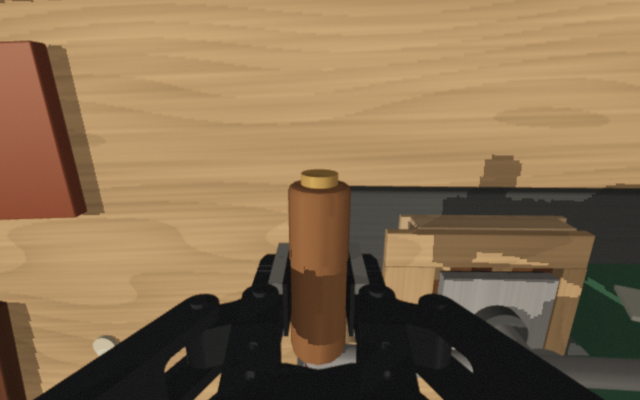

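Run:
```python
from h import *
import cv2
S=cam('scene');T=cam('top')
for n,k,b in(('scene5',S,(180,170,230,215)),('top5',T,(440,165,500,190)),('top0',T,(440,165,500,190))):
    a=cv2.imread(f'pics/{n}.png'); h=cv2.cvtColor(a,cv2.COLOR_BGR2HSV)
    red=(((h[...,0]<8)|(h[...,0]>172))&(h[...,1]>150)&(h[...,2]>60)); yl=((h[...,0]>21)&(h[...,0]<36)&(h[...,1]>150)&(h[...,2]>80))
    l,t,r,bb=b
    for nm,m in(('red',red),('yel',yl)):
        y,x=np.nonzero(m[t:bb,l:r]); y+=t;x+=l
        print(n,nm,len(x)); 
        if len(x): i=np.argsort(x); print(list(zip(x[i],y[i]))[:8],list(zip(x[i],y[i]))[-8:],x.mean(),y.mean())
def tip(v,y,r=.085): return w(POSE,(-.03+r*np.cos(.87-v),y,.175-r*np.sin(.87-v)))[0]
for y in(.053,.058,.063): print(y,'scene',proj(S,tip(.927,y)),'start',proj(S,tip(0,y)),'top',proj(T,tip(.927,y)),proj(T,tip(0,y)))
for m in(.9,.95,1): print(m,'marker mid body (y=.0505,r=.096)',proj(S,tip(m,.0505,.096)),'mid',proj(S,tip(m,.063)))
a=cv2.imread("pics/top5.png")[150:210,420:520]; cv2.imwrite("pics/t5c.png",cv2.resize(a,None,fx=7,fy=7,interpolation=2))
```

```text
scene5 red 28
[(np.int64(200), np.int64(190)), (np.int64(201), np.int64(190)), (np.int64(203), np.int64(191)), (np.int64(204), np.int64(191)), (np.int64(206), np.int64(192)), (np.int64(207), np.int64(192)), (np.int64(209), np.int64(192)), (np.int64(209), np.int64(193))] [(np.int64(215), np.int64(195)), (np.int64(215), np.int64(196)), (np.int64(216), np.int64(195)), (np.int64(216), np.int64(194)), (np.int64(216), np.int64(196)), (np.int64(217), np.int64(194)), (np.int64(217), np.int64(195)), (np.int64(217), np.int64(196))] 211.28571428571428 193.42857142857142
scene5 yel 23
[(np.int64(195), np.int64(183)), (np.int64(195), np.int64(184)), (np.int64(196), np.int64(183)), (np.int64(196), np.int64(184)), (np.int64(196), np.int64(185)), (np.int64(196), np.int64(186)), (np.int64(197), np.int64(185)), (np.int64(197), np.int64(184))] [(np.int64(199), np.int64(184)), (np.int64(199), np.int64(188)), (np.int64(199), np.int64(186)), (np.int64(199), np.int64(185)), (np.int64(199), np.int64(187)), (np.int64(200), np.int64(185)), (np.int64(200), np.int64(186)), (np.int64(200), np.int64(187))] 197.69
[... 2245 characters left out ...]
.5 178.5
0.053 scene [201.58140626 187.97452865] start [213.69921913 203.52730272] top [479.02578514 178.07023129] [460.65157422 180.83355916]
0.058 scene [200.83972453 189.07606444] start [212.99811503 204.62395506] top [479.0645627  176.23501264] [460.69506877 179.08611302]
0.063 scene [200.09552004 190.18134702] start [212.29469245 205.72423394] top [479.10331103 174.40117733] [460.73853213 177.33992038]
0.9 marker mid body (y=.0505,r=.096) [199.10104541 186.94309051] mid [200.21462937 190.62024826]
0.95 marker mid body (y=.0505,r=.096) [198.86547645 186.02573214] mid [200.00718784 189.81109748]
1 marker mid body (y=.0505,r=.096) [198.69434793 185.12665209] mid [199.85722816 189.01872757]
```

View pics/t5c.png

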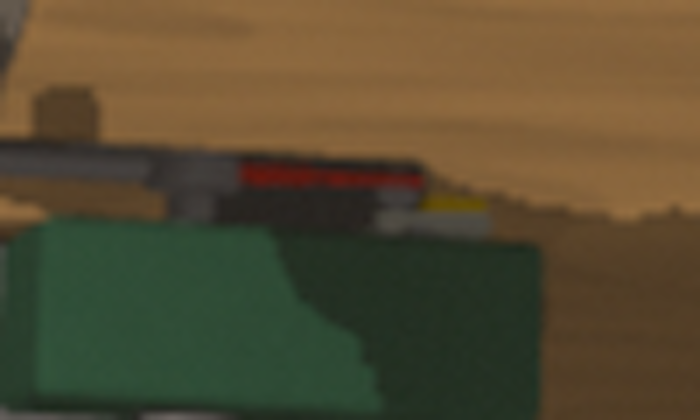

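```bash
python3 -m handwheel '[{"offset":[0.5,0,2],"dr":[0,0,0]},{"offset":[1,0,4],"dr":[0,0,0]},{"offset":[1,0,4],"dr":[0,0,0]},{"offset":[1,0,4],"dr":[0,0,0]},{"offset":[1,0,4],"dr":[0,0,0]}]'; python3 lev.py|head -1
python3 - <<'E'
from h import *
import cv2
for n in('scene','top'):
  im=get_image(n);cv2.imwrite(f'pics/{n}6.png',im[:,:,::-1]); print(n,landmark_of(n,'pointer_tip')[:1],landmark_of(n,'marker_mid'))
a=cv2.imread("pics/scene6.png")[160:240,170:290]; cv2.imwrite("pics/s6c.png",cv2.resize(a,None,fx=6.5,fy=6.5,interpolation=2))
E
```

```text
time: 11.92
ee_pos: [0.6527, -0.0709, 0.1431]
eef_rot: [0.003, -0.693, 0.721, 0.002]
wrist_force: [-2.0, 1.2, 12.5]
grip_width: 0.0219
11.9167 0.10056839667026429 r 0.1706425242484136 lever 0.9471752305964172 [-2.02165341  1.21753418 12.50819607] 0.021899981282106358
scene [{'point': [188.0, 202.3], 'p': 0.85}] [{'point': [187.7, 202.1], 'p': 0.48}]
top [] [{'point': [172.1, 479.3], 'p': 0.57}, {'point': [182.9, 446.1], 'p': 0.56}]
```

View pics/s6c.png

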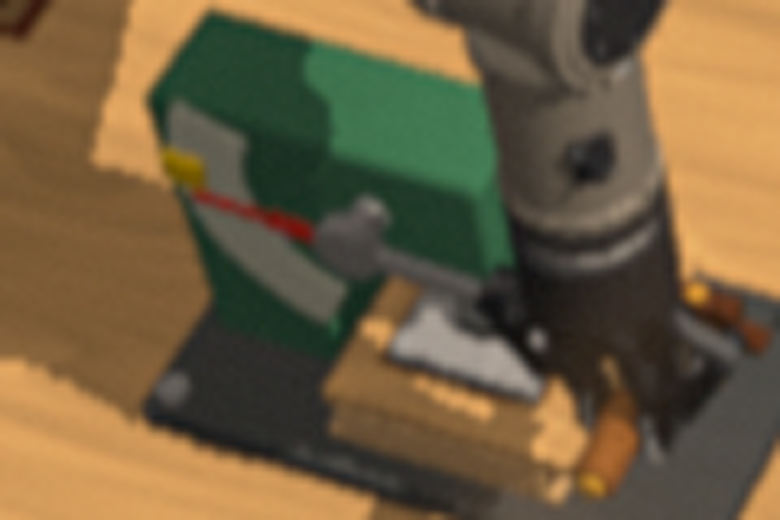

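View pics/scene6.png

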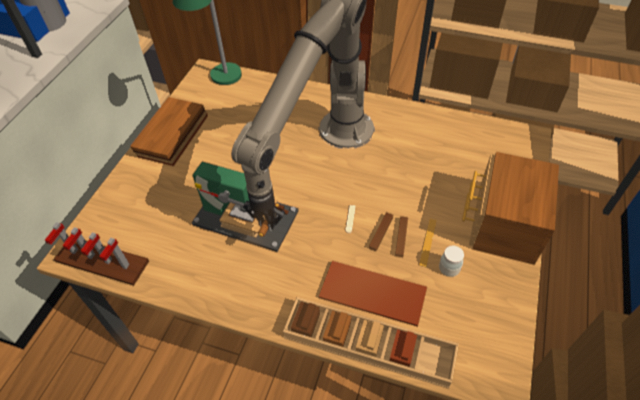

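```bash
python3 -m handwheel '[{"offset":[0,0,0],"dr":[0,0,0]},{"offset":[0,0,0],"dr":[0,0,0]},{"offset":[0,0,0],"dr":[0,0,0]},{"offset":[0,0,0],"dr":[0,0,0]},{"offset":[0,0,0],"dr":[0,0,0]}]'
python3 -m handwheel '[{"offset":[0,0,0],"dr":[0,0,0]},{"offset":[0,0,0],"dr":[0,0,0]},{"offset":[0,0,0],"dr":[0,0,0]},{"offset":[0,0,0],"dr":[0,0,0]},{"offset":[0,0,0],"dr":[0,0,0]}]'
python3 -m handwheel '[{"offset":[0,0,0],"dr":[0,0,0]},{"offset":[0,0,0],"dr":[0,0,0]},{"offset":[0,0,0],"dr":[0,0,0]},{"offset":[0,0,0],"dr":[0,0,0]},{"offset":[0,0,0],"dr":[0,0,0]}]'
python3 -m handwheel '[{"offset":[0,0,0],"dr":[0,0,0]},{"offset":[0,0,0],"dr":[0,0,0]},{"offset":[0,0,0],"dr":[0,0,0]},{"offset":[0,0,0],"dr":[0,0,0]},{"offset":[0,0,0],"dr":[0,0,0]}]'
python3 lev.py|head -1
```

```text
time: 12.63
ee_pos: [0.6527, -0.0709, 0.1432]
eef_rot: [0.003, -0.693, 0.721, 0.002]
wrist_force: [-1.2, 1.5, 13.0]
grip_width: 0.0218
time: 13.05
ee_pos: [0.6527, -0.0709, 0.1432]
eef_rot: [0.003, -0.693, 0.721, 0.002]
wrist_force: [-1.4, 0.8, 13.0]
grip_width: 0.0225
time: 13.47
ee_pos: [0.6527, -0.0709, 0.1432]
eef_rot: [0.003, -0.693, 0.721, 0.002]
wrist_force: [-1.4, 1.5, 12.9]
grip_width: 0.022
time: 13.88
ee_pos: [0.6527, -0.0709, 0.1432]
eef_rot: [0.003, -0.693, 0.721, 0.002]
wrist_force: [-1.9, 1.7, 12.6]
grip_width: 0.0222
13.8833 0.1005888444048245 r 0.17066746130062116 lever 0.9468343615355039 [-1.9056325   1.72545895 12.57163559] 0.02224455962065983
```

```bash
python3 -m handwheel '[{"offset":[0,0,0],"dr":[0,0,0]},{"offset":[0,0,0],"dr":[0,0,0]},{"offset":[0,0,0],"dr":[0,0,0]},{"offset":[0,0,0],"dr":[0,0,0]},{"offset":[0,0,0],"dr":[0,0,0]}]' >/dev/null
python3 -m handwheel '[{"offset":[0,0,0],"dr":[0,0,0]},{"offset":[0,0,0],"dr":[0,0,0]},{"offset":[0,0,0],"dr":[0,0,0]},{"offset":[0,0,0],"dr":[0,0,0]},{"offset":[0,0,0],"dr":[0,0,0]}]' >/dev/null
python3 -m handwheel '[{"offset":[0,0,0],"dr":[0,0,0]},{"offset":[0,0,0],"dr":[0,0,0]},{"offset":[0,0,0],"dr":[0,0,0]},{"offset":[0,0,0],"dr":[0,0,0]},{"offset":[0,0,0],"dr":[0,0,0]}]' >/dev/null
python3 -m handwheel '[{"offset":[0,0,0],"dr":[0,0,0]},{"offset":[0,0,0],"dr":[0,0,0]},{"offset":[0,0,0],"dr":[0,0,0]},{"offset":[0,0,0],"dr":[0,0,0]},{"offset":[0,0,0],"dr":[0,0,0]}]' >/dev/null
python3 -m handwheel '[{"offset":[0,0,0],"dr":[0,0,0]},{"offset":[0,0,0],"dr":[0,0,0]},{"offset":[0,0,0],"dr":[0,0,0]},{"offset":[0,0,0],"dr":[0,0,0]},{"offset":[0,0,0],"dr":[0,0,0]}]' >/dev/null
python3 lev.py|head -1; python3 -c "
from station import *
import cv2
cv2.imwrite('pics/s7.png',cv2.resize(get_image('scene')[160:240,170:310,::-1],None,fx=5.5,fy=5.5,interpolation=2))"
```

```text
15.9667 0.10060083265485402 r 0.1706679593211775 lever 0.9468496347537769 [-1.71051965  1.70040734 12.46541686] 0.022387685567047854
```

View pics/s7.png

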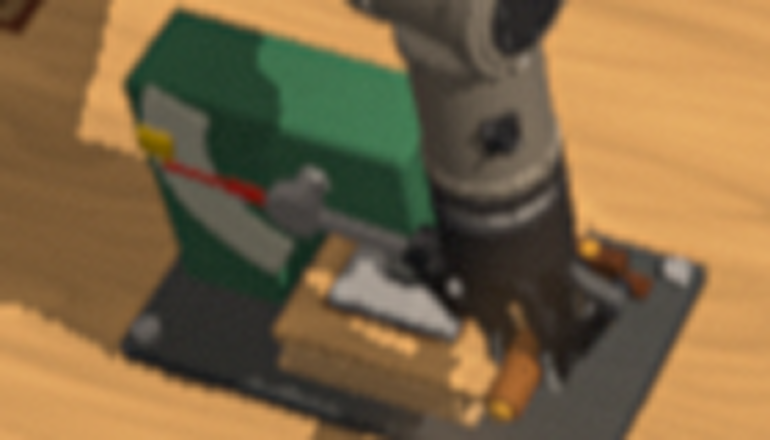

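```bash
python3 -c "
from station import *
print(finish_job())"
```

```text
the job is handed in; nothing more can be done
None
```

I locked the frame, then brought the press lever down to the yellow marker and held it there. I handed in at about 16 s of the 56 s, with the gripper still closed on the grip.

- **Turnbutton:** I pinched its rib and turned it about 65° until it met its stop, with a wrist moment of about 1.1 N m. The wrist picture taken right after showed it square across the frame's front edge, within about 1° by eye. The last scene picture still shows it across the edge.
- **Lever:** I then gripped the wooden grip and lowered it along its arc to about 0.947 rad, worked out from the gripper pose. It stayed there for about 4 s with a steady push of about 12.5 N and a grip width of 22 mm.
- **Marker:** No single camera fixed the marker's position. The pictures put it at lever value 0.91 to 1.0, and the task caps it at 0.97. I held 0.947, and the pointer passes if it is within about 0.106 rad either side. I found the marker and the pointer tip at different depths (about 53 mm and 61–63 mm out), so in the scene picture the tip looks slightly below the marker. With that offset corrected, the two line up. The landmark network put both on the same pixel, but with low confidence for the marker (0.48).
- **Other things:** The marker's pixels did not move between the pictures before and during pressing. The other things on the bench looked undisturbed in the scene picture, though I did not measure them. The highest wrist force in the readings I printed was about 17 N.

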